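# Find the rocking canister lid and hold it home

### The job

One of the four canister lids is not seated: it rocks when you press on one of its short ends, while the others stay firm. Press gently with the fingertips on the lids' ends until you have made the loose one rock, then push that lid down in the middle until it sits flat and fully home, and finish while still holding it down, because its gasket lifts it again if you let go. Only press: do not grip or lift anything, and leave the canisters and the things around them where they stand.

Things in the scene. Friction and masses are not known exactly. Their poses are not given: they have to be found in the camera images.
- lid_a: wooden lid, a rectangular cap 134 x 94 x 18 mm on a white ceramic canister (128 x 88 mm) standing loose on the worktop, 0.55 to 1.1 kg with lid. Origin: centre of the flat top face; x along the long side, y along the short side, z up. The top face is 86 mm above the worktop when home. lid_a to lid_d look alike and are shuffled: see all four entries
- lid_b: second of four like lid_a, same size and axes. Three of the four are tight and do not give. Which one is loose has to be found under the finger; it rests level on a springy gasket only 5 mm higher than home, hard to see
- lid_c: third of four like lid_a, same size and axes. Whichever lid is loose: pressed from above 40 to 50 mm from its centre along x, that end gives 3 to 5 mm under about 2 to 3 N and stops, and the other end rises (tilt about 0.09 rad). It does not rock about its x. Let go, it springs back level
- lid_d: fourth of four like lid_a, same size and axes. Whichever lid is loose: pressed within 15 mm of its centre it goes down 5 mm flat onto the rim; it needs about 5 N to stay there (8 to 15 N is a good holding push) and rises again when let go
- salt_shaker: bystander: glass salt shaker, 44 mm across, 90 mm tall, standing in the row between the canisters; origin: centre of its underside
- mug: bystander: white mug, 92 mm across, 95 mm tall, handle at the side, behind the row; origin: centre of its underside
- spice_jar: bystander: spice jar with dark cap, 45 mm across, 105 mm tall, behind the row; origin: centre of its underside
- tumbler: bystander: clear glass tumbler, 77 mm across, 89 mm tall, behind the row; origin: centre of its underside
- dip_bowl: bystander: small dark bowl, 83 mm across, 40 mm tall, behind the row; origin: centre of its underside
Mind the look-alikes: they are no part of the job. Leave any blue look-alike of the part that bears lid_c alone.

How it is judged:
By the outcome, as a careful person would: the job done as asked, in the order asked, and still so for the second after the job is handed in, while the arm keeps its last pose, push and grip.
It also fails if it takes over 58 s, if anything falls off the work surface, if the arm or the gripper's body presses on something with over 40 N, if the wrist force passes 120 N, or if a joint passes its speed limit or range.

### The arm

A 7-joint arm with a two-finger parallel gripper is mounted at the origin on a cart in front of the work surface, level with it; the furniture and walls round the work are solid. World frame = base frame: x ahead of the robot, y to its left, z up, the work surface at z = 0. Lengths are in m, angles in rad, forces in N, time in s.
With the tool pointing down it reaches from about 0.35 to 0.9 m from the base axis. Payload 7.2 kg.
Tool frame: the origin (TCP) lies between the finger pads; the fingertips stand 11 mm ahead of it and the grasp point (between the pads) lies 8 mm behind it; z points along the fingers, y is the line along which they close (so a half turn about z gives the same grasp; the last joint's range is limited). The gripper opens to 85 mm and grips with 20 to 120 N. Pads are 22 mm wide; open, the fingers measure 114 mm over their backs; the gripper's body (76 mm by 85 mm) begins 54 mm behind the grasp point. The pads swing forward as they close: fully open they stand 13 mm farther back than shut.
Start: joints at [1.257, 0.411, -0.013, 1.596, 0.006, 1.134, -0.082], TCP at [0.152, -0.606, 0.216] pointing down, gripper open.
Joint ranges: [-2.95, 2.95], [-0.29, 1.99], [-1.47, 1.44], [0.14, 2.54], [-1.03, 4.17], [0.13, 1.85], [-2.86, 2.86]. Speed limits (rad/s): [2.39, 2.39, 3.01, 3.01, 3.14, 3.14, 3.14].

### API

Orientations are given as a 3x3 rotation matrix whose columns are the frame's x, y, z axes.
In Python, from rig import r, imaging gives the robot as it stands.
- The arm moves only by the tool drive_tool, never from a script. Its argument "commands" is a list of rows, each a list of 7 numbers: the opening in per cent of the stroke, from 0 (shut) to 100 (fully open), then the shift along the tool's x, y, z in m, then the turn, a rotation vector about the tool's x, y, z in degrees. A call has 1 to 10 rows; each row is the pose to reach, as a shift and turn from the pose commanded when the call began, along the tool's axes at that moment; what a row does not reach only later rows make up. A row lasts 1/12 s, in which the tool goes at most 41.7 mm and 7.16 degrees, less where a joint would pass 70% of its speed; a pose out of reach is approached as far as the arm can. A call with a gripper value outside its range is refused whole. The fingers move at their own pace and stop on an object; "squeeze" is the grip in N (left out, the last holds). Time passes only in rows, so rows that repeat a pose let the fingers close. It gives the time, the measured TCP pose, the force, the opening and the grip force at its end, in the units of the state.
- r.sense(): the state, without advancing time (a new reading comes with each control period).
- imaging.snapshot(name): name is "side" or "top" or "wrist"; returns a dict with "image" (384x512x3 uint8, red, green, blue), "fx", "fy", "cx", "cy" (pixels), "rvec" (rotation vector, rad) and "tvec" (3), from world to camera coordinates, as OpenCV has them; the wrist camera has in their place "T_tool_cam" (4x4, takes a point from camera to tool coordinates, whose origin is the TCP and whose axes are the flange's). Camera axes: x right, y down, z forward; pixel columns grow to the right and rows downward; lengths in m; the calibration is good to about 2 mm. A picture is of the moment at which its call begins: read the wrist's pose just before it. There is no depth.
- r.hand_in(): hands the job in; it is judged then, once.
The state is a dict: "time_s": time; "qpos": joint angles; "joint_velocities": joint speeds; "effort": joint torques, N m; "tcp_pos": TCP position; "tool_rot": TCP orientation; "ft_force": force on the tool from outside, world axes, zero at the start; "wrist_torque": the same for the moment, N m; "finger_gap": finger opening in m; "gripper_force": force on a finger pad.
Only numpy, scipy, OpenCV 4.12 (cv2) and the standard library are available. Lean on these libraries where they do the work, as an engineer would, in place of code of your own. Each camera call takes 0.05 s, during which the arm holds its last target. There are 200 camera calls.

## Working session

There is one attempt and no reset: what is moved stays moved. The work goes in short steps, Python scripts to look and compute and a tool call to move; the robot and the scene stay as the last step left them, time stands still between calls to the robot, and variables do not carry over. Pictures are saved under pics/ and viewed, at most 10 in all, crops included, and the job is handed in when it is done.

Besides the shell and the picture viewer there is one more tool, called as name(argument=value, ...), one argument or row to a line, values as JSON. drive_tool: Moves the arm, as the interface text tells. Its arguments: {"type":"object","properties":{"commands":{"type":"array"},"squeeze":{"type":"number"}},"required":["commands"]}

```bash
ls; mkdir -p pics; python3 - <<'E'
from rig import r, imaging
import cv2,pickle,numpy as np
s=r.sense();print(s['time_s'],s['tcp_pos'],s['tool_rot'],s['ft_force'],s['finger_gap'])
d={n:imaging.snapshot(n) for n in('top','side')}
pickle.dump(d,open('s.pkl','wb'))
for n in d:
  cv2.imwrite(f'pics/{n}.png',d[n]['image'][:,:,::-1]); print(n,d[n]['fx'],d[n]['rvec'],d[n]['tvec'])
E
```

```text
pics
0.0 [ 0.15192703 -0.60572271  0.21515078] [[ 9.69919529e-01  2.43425235e-01 -5.12321329e-04]
 [ 2.43425740e-01 -9.69918354e-01  1.51481744e-03]
 [-1.28165070e-04 -1.59396321e-03 -9.99998721e-01]] [ 0.67693962 -0.03302164 -1.0469837 ] 0.08545111390197353
top 398.3119792092866 [ 2.13119692 -2.12950781  0.20083438] [-0.02475737  0.50621968  1.15336902]
side 463.36319987246145 [ 1.77056196 -2.12341161  0.56139761] [0.07352162 0.47220492 1.23836424]
```

View pics/top.png

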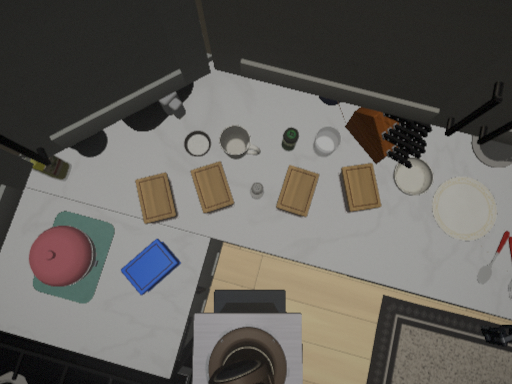

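View pics/side.png

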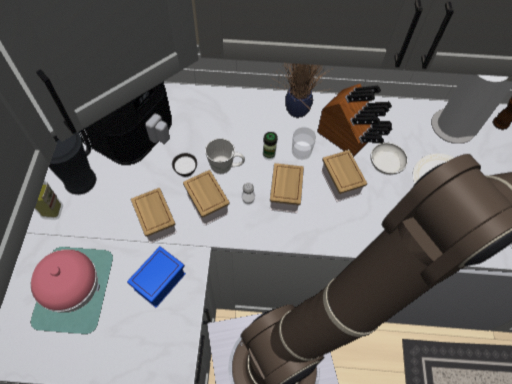

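The top view shows four wooden lids at about (156,198), (212,187), (298,190) and (361,187). Look-alikes are the blue box at (151,267), which I leave alone, and the brown knife block at (375,130). The shaker at (257,189) stands between lids 2 and 3. Next I measure the lids.

```bash
cat > h.py <<'E'
import cv2,numpy as np
def ray(d,uv,z):
    R=cv2.Rodrigues(np.array(d['rvec']))[0];C=-R.T@np.array(d['tvec'])
    v=R.T@np.array([(uv[0]-d['cx'])/d['fx'],(uv[1]-d['cy'])/d['fy'],1]);return C+v*(z-C[2])/v[2]
def lids(d,z=0.086):
    im=d['image'];hsv=cv2.cvtColor(im,cv2.COLOR_RGB2HSV)
    m=cv2.inRange(hsv,(8,70,60),(25,255,255));m=cv2.morphologyEx(m,cv2.MORPH_CLOSE,np.ones((5,5)))
    m=cv2.morphologyEx(m,cv2.MORPH_OPEN,np.ones((3,3)))
    out=[]
    for c in cv2.findContours(m,0,2)[0]:
        a=cv2.contourArea(c)
        if not 700<a<3000: continue
        P=np.array([ray(d,p[0],z)[:2] for p in c],np.float32)
        q=cv2.minAreaRect(P*1000);b=cv2.boxPoints(q)
        e=[b[1]-b[0],b[2]-b[1]];l=max(e,key=np.linalg.norm);l=l*(1 if l[0]>0 else -1)
        out.append((cv2.minAreaRect(c)[0],np.round(q[0],1),np.round(q[1],1),round(float(np.degrees(np.arctan2(l[1],l[0]))),1),a))
    return sorted(out,key=lambda o:o[0][0])
E
python3 - <<'E'
import pickle,cv2,numpy as np
from h import *
d=pickle.load(open('s.pkl','rb'))
for n in d:
  print(n,*lids(d[n]),sep='\n')
t=d['top']
for p in [(257,190),(236,143),(291,138),(326,142),(198,145),(378,130)]:print(p,ray(t,p,0.08).round(3))
print('base?',ray(t,(248,365),0.0))
cv2.imwrite('pics/crop.png',cv2.resize(t['image'][110:290,110:400,::-1],None,fx=2.7,fy=2.7,interpolation=2))
E
```

```text
top
((155.2588348388672, 197.66470336914062), array([483. , 268.3]), array([133.1,  93.4]), 14.4, 1388.0)
((211.70030212402344, 186.8759002685547), array([514.9, 105.7]), array([133.9,  92.4]), 18.2, 1360.0)
((297.3583984375, 190.65948486328125), array([ 504.1, -143.5]), array([ 91.9, 133. ]), -17.9, 1339.0)
((360.4808044433594, 186.90383911132812), array([ 515.2, -328.5]), array([132.6,  94.6]), 8.7, 1358.5)
side
((152.56895446777344, 211.67239379882812), array([480.5, 269.5]), array([135.9,  91. ]), 14.5, 1199.0)
((205.66983032226562, 192.90567016601562), array([514.6, 106.9]), array([136. ,  93.7]), 18.4, 1152.5)
((286.7561340332031, 183.6951141357422), array([ 503.6, -142.3]), array([ 91.2, 136.4]), -17.7, 1080.5)
((345.9168395996094, 138.61776733398438), array([ 655.6, -367.2]), array([166.9, 446.5]), -21.8, 2892.0)
(257, 190) [ 0.506 -0.026  0.08 ]
(236, 143) [0.649 0.037 0.08 ]
(291, 138) [ 0.665 -0.128  0.08 ]
(326, 142) [ 0.653 -0.233  0.08 ]
(198, 145) [0.643 0.15  0.08 ]
(378, 130) [ 0.691 -0.391  0.08 ]
base? [ 0.00516599 -0.00081369  0.        ]
```

View pics/crop.png

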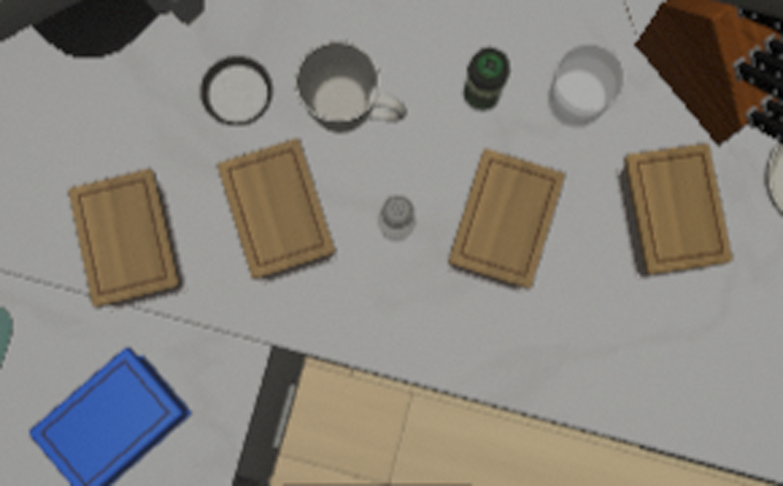

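```bash
cat >> h.py <<'E'
L={'p':((483,268.5),14.4),'q':((515,106),18.2),'s':((504,-143),-17.9),'t':((515,-328.5),8.7)}  # left to right in image
def to(k,off,z):
    from rig import r
    s=r.sense();(x,y),a=L[k];a=np.radians(a)
    w=np.array([x+off*np.cos(a),y+off*np.sin(a),z])/1000
    print(k,off,'shift',(s['tool_rot'].T@(w-s['tcp_pos'])).round(4) if hasattr(s['tool_rot'],'T') else (np.array(s['tool_rot']).T@(w-np.array(s['tcp_pos']))).round(4),'f',np.round(s['ft_force'],2),'t',s['time_s'],np.round(s['tcp_pos'],4))
E
python3 -c "from h import *;to('t',-45,130)"
```

```text
t -45 shift [ 0.3748 -0.1847  0.0855] f [0.4  0.04 0.28] t 0.1 [ 0.1519 -0.6058  0.2152]
```

drive_tool(
  commands=[
    [0,0.04,-0.02,0.02,0,0,0],
    [0,0.375,-0.185,0.06,0,0,0],
    [0,0.375,-0.185,0.06,0,0,0],
    [0,0.375,-0.185,0.06,0,0,0],
    [0,0.375,-0.185,0.06,0,0,0],
    [0,0.375,-0.185,0.06,0,0,0],
    [0,0.375,-0.185,0.06,0,0,0],
    [0,0.375,-0.185,0.06,0,0,0],
    [0,0.375,-0.185,0.06,0,0,0],
    [0,0.375,-0.185,0.06,0,0,0],
  ],
  squeeze=20,
)

```text
time_s: 0.93
tcp_pos: [0.4661, -0.3388, 0.1564]
tool_rot: [[0.97, 0.243, -0.0], [0.243, -0.97, 0.0], [-0.0, -0.0, -1.0]]
ft_force: [1.0, -0.6, -0.8]
finger_gap: -0.0001
gripper_force: 0.0
```

drive_tool(
  commands=[
    [0,0,0,0,0,0,0],
    [0,0,0,0,0,0,0],
    [0,0,0,0,0,0,0],
  ],
)

```text
time_s: 1.18
tcp_pos: [0.4646, -0.3405, 0.1564]
tool_rot: [[0.97, 0.244, -0.001], [0.244, -0.97, 0.0], [-0.001, -0.0, -1.0]]
ft_force: [0.5, -0.8, -0.2]
finger_gap: 0.0004
gripper_force: 0.0
```

```bash
python3 - <<'E'
from h import *;to('t',-45,110)
from rig import imaging,r
s=r.sense();print(s['finger_gap'],s['tool_rot'])
cv2.imwrite('pics/w1.png',imaging.snapshot('wrist')['image'][:,:,::-1])
E
```

```text
t -45 shift [ 0.007  -0.0035  0.0464] f [ 0.53 -0.8  -0.23] t 1.1833 [ 0.4646 -0.3405  0.1564]
0.0003505581740816736 [[ 9.69803394e-01  2.43885097e-01 -1.19836645e-03]
 [ 2.43885325e-01 -9.69804076e-01  4.59244356e-05]
 [-1.15098038e-03 -3.36801664e-04 -9.99999281e-01]]
```

View pics/w1.png

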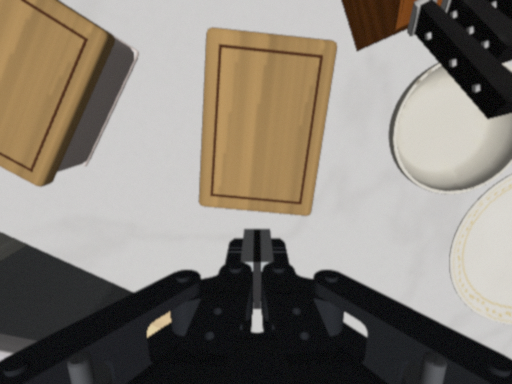

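The wrist view shows lid t centred ahead, with its near edge at (257,210) and the shut tips at (257,235). The knife block at (400,20) is clear of the path. I descend now.

drive_tool(
  commands=[
    [0,0.007,-0.0035,0.03,0,0,0],
    [0,0.007,-0.0035,0.05,0,0,0],
    [0,0.007,-0.0035,0.05,0,0,0],
    [0,0.007,-0.0035,0.05,0,0,0],
  ],
)

```text
time_s: 1.57
tcp_pos: [0.4692, -0.3363, 0.1064]
tool_rot: [[0.971, 0.241, -0.002], [0.241, -0.971, 0.001], [-0.002, -0.001, -1.0]]
ft_force: [-0.5, -0.2, 0.8]
finger_gap: -0.0003
gripper_force: 0.0
```

drive_tool(
  commands=[
    [0,0,0,0.001,0,0,0],
    [0,0,0,0.002,0,0,0],
    [0,0,0,0.003,0,0,0],
    [0,0,0,0.003,0,0,0],
  ],
)

```text
time_s: 1.9
tcp_pos: [0.4712, -0.3358, 0.1046]
tool_rot: [[0.97, 0.243, 0.001], [0.243, -0.97, -0.001], [0.001, 0.001, -1.0]]
ft_force: [0.2, -0.5, 0.7]
finger_gap: 0.0002
gripper_force: 0.0
```

drive_tool(
  commands=[
    [0,0,0,0.001,0,0,0],
    [0,0,0,0.002,0,0,0],
    [0,0,0,0.002,0,0,0],
  ],
)

```text
time_s: 2.15
tcp_pos: [0.471, -0.3352, 0.1018]
tool_rot: [[0.97, 0.243, -0.0], [0.243, -0.97, -0.0], [-0.0, 0.0, -1.0]]
ft_force: [0.2, -0.0, 0.2]
finger_gap: -0.0
gripper_force: 0.0
```

drive_tool(
  commands=[
    [0,0,0,0.001,0,0,0],
    [0,0,0,0.001,0,0,0],
    [0,0,0,0.001,0,0,0],
  ],
)

```text
time_s: 2.4
tcp_pos: [0.471, -0.3352, 0.1007]
tool_rot: [[0.97, 0.243, -0.0], [0.243, -0.97, 0.0], [-0.0, -0.0, -1.0]]
ft_force: [-1.1, 0.3, -0.9]
finger_gap: 0.0002
gripper_force: 0.0
```

drive_tool(
  commands=[
    [0,0,0,0.001,0,0,0],
    [0,0,0,0.001,0,0,0],
    [0,0,0,0.001,0,0,0],
  ],
)

```text
time_s: 2.65
tcp_pos: [0.471, -0.3352, 0.0997]
tool_rot: [[0.97, 0.243, -0.0], [0.243, -0.97, 0.0], [-0.0, -0.0, -1.0]]
ft_force: [-0.0, 0.7, 0.3]
finger_gap: 0.0001
gripper_force: 0.0
```

drive_tool(
  commands=[
    [0,0,0,0.001,0,0,0],
    [0,0,0,0.001,0,0,0],
    [0,0,0,0.001,0,0,0],
  ],
)

```text
time_s: 2.9
tcp_pos: [0.4709, -0.3353, 0.0988]
tool_rot: [[0.97, 0.243, -0.0], [0.243, -0.97, 0.0], [-0.0, -0.0, -1.0]]
ft_force: [-0.5, 1.2, 0.3]
finger_gap: 0.0
gripper_force: 0.0
```

drive_tool(
  commands=[
    [0,0,0,0.001,0,0,0],
    [0,0,0,0.001,0,0,0],
    [0,0,0,0.001,0,0,0],
  ],
)

```text
time_s: 3.15
tcp_pos: [0.471, -0.3352, 0.0978]
tool_rot: [[0.97, 0.243, -0.0], [0.243, -0.97, 0.0], [-0.0, -0.0, -1.0]]
ft_force: [0.0, -0.2, -0.3]
finger_gap: 0.0004
gripper_force: 0.0
```

drive_tool(
  commands=[
    [0,0,0,0.001,0,0,0],
    [0,0,0,0.001,0,0,0],
    [0,0,0,0.001,0,0,0],
  ],
)

```text
time_s: 3.4
tcp_pos: [0.471, -0.3352, 0.0968]
tool_rot: [[0.97, 0.243, -0.0], [0.243, -0.97, 0.0], [-0.0, -0.0, -1.0]]
ft_force: [-0.7, 0.5, 0.5]
finger_gap: -0.0
gripper_force: 0.0
```

drive_tool(
  commands=[
    [0,0,0,0.001,0,0,0],
    [0,0,0,0.001,0,0,0],
    [0,0,0,0.001,0,0,0],
  ],
)

```text
time_s: 3.65
tcp_pos: [0.471, -0.3353, 0.0958]
tool_rot: [[0.97, 0.243, -0.0], [0.243, -0.97, 0.0], [-0.0, -0.0, -1.0]]
ft_force: [-0.2, -1.0, 0.6]
finger_gap: -0.0001
gripper_force: 0.0
```

drive_tool(
  commands=[
    [0,0,0,0.001,0,0,0],
    [0,0,0,0.001,0,0,0],
    [0,0,0,0.001,0,0,0],
  ],
)

```text
time_s: 3.9
tcp_pos: [0.471, -0.3352, 0.0948]
tool_rot: [[0.97, 0.243, -0.0], [0.243, -0.97, 0.0], [-0.0, -0.0, -1.0]]
ft_force: [0.5, 0.8, -0.6]
finger_gap: -0.0001
gripper_force: 0.0
```

drive_tool(
  commands=[
    [0,0,0,0.001,0,0,0],
    [0,0,0,0.001,0,0,0],
    [0,0,0,0.001,0,0,0],
  ],
)

```text
time_s: 4.15
tcp_pos: [0.471, -0.3352, 0.0938]
tool_rot: [[0.97, 0.243, -0.0], [0.243, -0.97, 0.0], [-0.0, -0.0, -1.0]]
ft_force: [0.2, -0.4, 0.2]
finger_gap: 0.0002
gripper_force: 0.0
```

drive_tool(
  commands=[
    [0,0,0,0.001,0,0,0],
    [0,0,0,0.001,0,0,0],
    [0,0,0,0.001,0,0,0],
  ],
)

```text
time_s: 4.4
tcp_pos: [0.471, -0.3353, 0.0928]
tool_rot: [[0.97, 0.243, -0.0], [0.243, -0.97, 0.0], [-0.0, -0.0, -1.0]]
ft_force: [0.1, -0.4, 0.5]
finger_gap: -0.0
gripper_force: 0.0
```

drive_tool(
  commands=[
    [0,0,0,0.001,0,0,0],
    [0,0,0,0.001,0,0,0],
    [0,0,0,0.001,0,0,0],
  ],
)

```text
time_s: 4.65
tcp_pos: [0.4709, -0.3352, 0.0918]
tool_rot: [[0.97, 0.243, -0.0], [0.243, -0.97, 0.0], [-0.0, -0.0, -1.0]]
ft_force: [-0.4, 0.2, 1.1]
finger_gap: 0.0
gripper_force: 0.0
```

```bash
python3 - <<'E'
from h import *;to('t',-45,90)
from rig import imaging,r
w=imaging.snapshot('wrist')
print(np.round(w['T_tool_cam'],4).tolist())
cv2.imwrite('pics/w2.png',w['image'][:,:,::-1])
E
```

```text
t -45 shift [-0.0004 -0.      0.0018] f [-0.39  0.17  1.14] t 4.65 [ 0.4709 -0.3352  0.0918]
[[-0.0006, -0.9614, -0.2751, 0.0694], [1.0, -0.0009, 0.0008, 0.0], [-0.0011, -0.2751, 0.9614, -0.1573], [0.0, 0.0, 0.0, 1.0]]
```

View pics/w2.png

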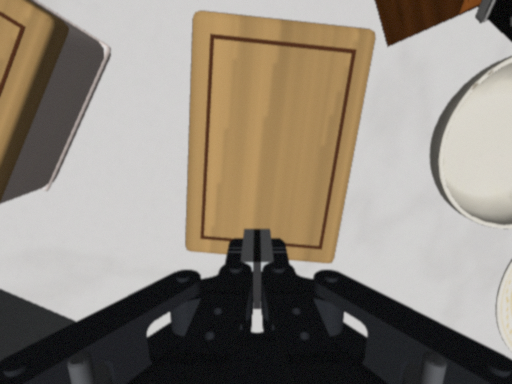

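```bash
python3 - <<'E'
from h import *
from rig import imaging,r
s=r.sense();w=imaging.snapshot('wrist');T=np.array(w['T_tool_cam']);Ti=np.linalg.inv(T)
def pr(p):
    c=Ti@np.r_[p,1];return (w['fx']*c[0]/c[2]+w['cx'],w['fy']*c[1]/c[2]+w['cy'])
for x in(0,.011):
  for z in(-.02,-.01,0,.011): print(x,z,np.round(pr([x,0,z]),0))
R=np.array(s['tool_rot']);p=np.array(s['tcp_pos'])
T4=np.eye(4);T4[:3,:3]=R;T4[:3,3]=p;E=np.linalg.inv(T4@T)
d=dict(image=w['image'],fx=w['fx'],fy=w['fy'],cx=w['cx'],cy=w['cy'],rvec=cv2.Rodrigues(E[:3,:3])[0].ravel(),tvec=E[:3,3])
for uv in [(194,11),(374,31),(333,262),(187,249)]:
  print(uv,[ray(d,uv,z)[:2].round(4).tolist() for z in(.086,.091)])
a=[ray(d,uv,.086) for uv in [(194,11),(374,31),(333,262),(187,249)]]
print([np.linalg.norm(a[i]-a[(i+1)%4]).round(4) for i in range(4)],np.mean(a,0))
E
```

```text
0 -0.02 [256. 248.]
0 -0.01 [256. 240.]
0 0 [256. 233.]
0 0.011 [256. 225.]
0.011 -0.02 [256. 229.]
0.011 -0.01 [256. 221.]
0.011 0 [256. 215.]
0.011 0.011 [256. 208.]
(194, 11) [[0.575, -0.2778], [0.5739, -0.2791]]
(374, 31) [[0.5881, -0.3663], [0.5865, -0.3648]]
(333, 262) [[0.4609, -0.3865], [0.4633, -0.3844]]
(187, 249) [[0.4478, -0.2975], [0.4506, -0.2982]]
[np.float64(0.0895), np.float64(0.1288), np.float64(0.0899), np.float64(0.1287)] [ 0.51794147 -0.33204909  0.086     ]
```

The picture shows the tips (257,230) over the near end of the lid, not yet touching. I keep going down in small steps.

drive_tool(
  commands=[
    [0,0,0,0.001,0,0,0],
    [0,0,0,0.001,0,0,0],
    [0,0,0,0.001,0,0,0],
  ],
)

```text
time_s: 5.0
tcp_pos: [0.471, -0.3352, 0.0908]
tool_rot: [[0.97, 0.243, -0.0], [0.243, -0.97, 0.0], [-0.0, -0.0, -1.0]]
ft_force: [0.5, -0.7, 0.4]
finger_gap: 0.0
gripper_force: 0.0
```

drive_tool(
  commands=[
    [0,0,0,0.001,0,0,0],
    [0,0,0,0.001,0,0,0],
    [0,0,0,0.001,0,0,0],
  ],
)

```text
time_s: 5.25
tcp_pos: [0.471, -0.3353, 0.0898]
tool_rot: [[0.97, 0.243, -0.0], [0.243, -0.97, 0.0], [-0.0, -0.0, -1.0]]
ft_force: [0.2, 0.3, 1.0]
finger_gap: -0.0002
gripper_force: 0.0
```

drive_tool(
  commands=[
    [0,0,0,0.001,0,0,0],
    [0,0,0,0.001,0,0,0],
    [0,0,0,0.001,0,0,0],
  ],
)

```text
time_s: 5.5
tcp_pos: [0.471, -0.3353, 0.0888]
tool_rot: [[0.97, 0.243, -0.0], [0.243, -0.97, 0.0], [-0.0, -0.0, -1.0]]
ft_force: [-0.4, -0.5, -1.3]
finger_gap: 0.0001
gripper_force: 0.0
```

drive_tool(
  commands=[
    [0,0,0,0.001,0,0,0],
    [0,0,0,0.001,0,0,0],
    [0,0,0,0.001,0,0,0],
  ],
)

```text
time_s: 5.75
tcp_pos: [0.471, -0.3353, 0.0878]
tool_rot: [[0.97, 0.243, -0.0], [0.243, -0.97, 0.0], [-0.0, -0.0, -1.0]]
ft_force: [-0.3, 0.0, 0.3]
finger_gap: 0.0002
gripper_force: 0.0
```

drive_tool(
  commands=[
    [0,0,0,0.001,0,0,0],
    [0,0,0,0.001,0,0,0],
    [0,0,0,0.001,0,0,0],
  ],
)

```text
time_s: 6.0
tcp_pos: [0.471, -0.3353, 0.0868]
tool_rot: [[0.97, 0.243, -0.0], [0.243, -0.97, 0.0], [-0.0, -0.0, -1.0]]
ft_force: [-0.1, 0.5, 0.2]
finger_gap: -0.0001
gripper_force: 0.0
```

drive_tool(
  commands=[
    [0,0,0,0.001,0,0,0],
    [0,0,0,0.001,0,0,0],
    [0,0,0,0.001,0,0,0],
  ],
)

```text
time_s: 6.25
tcp_pos: [0.471, -0.3352, 0.0858]
tool_rot: [[0.97, 0.243, -0.0], [0.243, -0.97, 0.0], [-0.0, -0.0, -1.0]]
ft_force: [0.1, -0.3, -0.5]
finger_gap: -0.0
gripper_force: 0.0
```

drive_tool(
  commands=[
    [0,0,0,0.001,0,0,0],
    [0,0,0,0.001,0,0,0],
    [0,0,0,0.001,0,0,0],
  ],
)

```text
time_s: 6.5
tcp_pos: [0.471, -0.3353, 0.0848]
tool_rot: [[0.97, 0.243, -0.0], [0.243, -0.97, 0.0], [-0.0, -0.0, -1.0]]
ft_force: [0.1, 0.3, 0.3]
finger_gap: -0.0
gripper_force: 0.0
```

drive_tool(
  commands=[
    [0,0,0,0.001,0,0,0],
    [0,0,0,0.001,0,0,0],
    [0,0,0,0.001,0,0,0],
  ],
)

```text
time_s: 6.75
tcp_pos: [0.4709, -0.3353, 0.0838]
tool_rot: [[0.97, 0.243, -0.0], [0.243, -0.97, 0.0], [-0.0, -0.0, -1.0]]
ft_force: [-0.5, -0.4, 0.2]
finger_gap: 0.0001
gripper_force: 0.0
```

```bash
python3 - <<'E'
from h import *;to('t',-45,90)
from rig import imaging,r
w=imaging.snapshot('wrist')['image'][:,:,::-1];s=imaging.snapshot('side')['image'][:,:,::-1];t=imaging.snapshot('top')['image'][:,:,::-1]
w=cv2.resize(w[200:384,130:390],(400,283))
f=lambda a:cv2.resize(a,(400,300),interpolation=2)
cv2.imwrite('pics/w3.png',np.vstack([np.hstack([w,np.zeros_like(w)]),np.hstack([f(s[120:240,280:440]),f(t[120:240,280:440])])]))
E
```

```text
t -45 shift [-0.0004 -0.0001 -0.0062] f [-0.52 -0.36  0.21] t 6.75 [ 0.4709 -0.3353  0.0838]
```

View pics/w3.png

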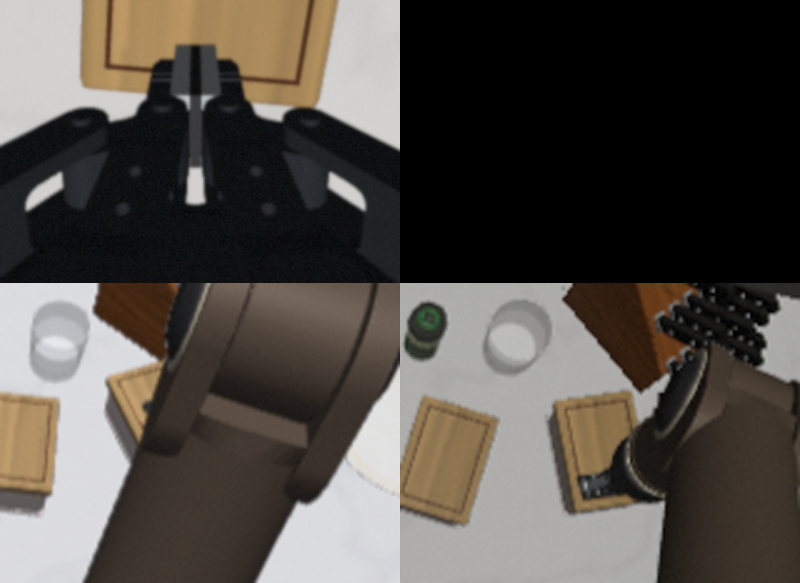

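The picture shows the tips over the lid's near end, still with no force. The wrist view suggests the lid lies several mm lower than assumed, so contact will be my height reference.

drive_tool(
  commands=[
    [0,0,0,0.001,0,0,0],
    [0,0,0,0.001,0,0,0],
    [0,0,0,0.001,0,0,0],
  ],
)

```text
time_s: 7.15
tcp_pos: [0.471, -0.3353, 0.0828]
tool_rot: [[0.97, 0.243, -0.0], [0.243, -0.97, 0.0], [-0.0, -0.0, -1.0]]
ft_force: [0.6, -0.1, 0.1]
finger_gap: 0.0003
gripper_force: 0.0
```

drive_tool(
  commands=[
    [0,0,0,0.001,0,0,0],
    [0,0,0,0.001,0,0,0],
    [0,0,0,0.001,0,0,0],
  ],
)

```text
time_s: 7.4
tcp_pos: [0.471, -0.3353, 0.0818]
tool_rot: [[0.97, 0.243, -0.0], [0.243, -0.97, 0.0], [-0.0, -0.0, -1.0]]
ft_force: [-0.5, 1.3, -0.1]
finger_gap: 0.0
gripper_force: 0.0
```

drive_tool(
  commands=[
    [0,0,0,0.001,0,0,0],
    [0,0,0,0.001,0,0,0],
    [0,0,0,0.001,0,0,0],
  ],
)

```text
time_s: 7.65
tcp_pos: [0.471, -0.3352, 0.0808]
tool_rot: [[0.97, 0.243, -0.0], [0.243, -0.97, 0.0], [-0.0, -0.0, -1.0]]
ft_force: [0.5, 1.3, 0.4]
finger_gap: -0.0001
gripper_force: 0.0
```

drive_tool(
  commands=[
    [0,0,0,0.001,0,0,0],
    [0,0,0,0.001,0,0,0],
    [0,0,0,0.001,0,0,0],
  ],
)

```text
time_s: 7.9
tcp_pos: [0.471, -0.3353, 0.0798]
tool_rot: [[0.97, 0.243, -0.0], [0.243, -0.97, -0.0], [-0.0, 0.0, -1.0]]
ft_force: [-0.4, 0.1, -0.2]
finger_gap: 0.0001
gripper_force: 0.0
```

```bash
python3 - <<'E'
from h import *
from rig import imaging,r
s=r.sense();w=imaging.snapshot('wrist');T=np.array(w['T_tool_cam'])
T4=np.eye(4);T4[:3,:3]=s['tool_rot'];T4[:3,3]=s['tcp_pos'];E=np.linalg.inv(T4@T)
d=dict(w);d.update(rvec=cv2.Rodrigues(E[:3,:3])[0].ravel(),tvec=E[:3,3])
m=cv2.inRange(cv2.cvtColor(w['image'],cv2.COLOR_RGB2HSV),(8,70,60),(25,255,255))
cs=[c for c in cv2.findContours(m,0,2)[0] if cv2.contourArea(c)>8000]
for c in cs:
  print(cv2.contourArea(c),cv2.boundingRect(c))
  for z in(.06,.066,.07,.076,.08,.086,.091):
    q=cv2.minAreaRect(np.array([ray(d,p[0],z)[:2]*1000 for p in c],np.float32));print(z,np.round(q[0],1),np.round(q[1],1))
a=cv2.imread('pics/w3.png') 
D=__import__('pickle').load(open('s.pkl','rb'))
for n in('top','side'):
  R=cv2.Rodrigues(np.array(D[n]['rvec']))[0];print(n,-R.T@np.array(D[n]['tvec']))
E
```

```text
43303.5 (181, 3, 204, 270)
0.06 [ 514.1 -334.1] [152.7 106.4]
0.066 [ 514.9 -333.6] [147.5 102.8]
0.07 [ 515.4 -333.2] [144.1 100.4]
0.076 [ 516.2 -332.7] [138.9  96.8]
0.08 [ 516.8 -332.3] [135.5  94.4]
0.086 [ 517.6 -331.8] [130.3  90.8]
0.091 [ 518.3 -331.3] [126.   87.8]
top [ 0.29101436 -0.01538614  1.22564485]
side [-0.17652935  0.1157801   1.31048131]
```

drive_tool(
  commands=[
    [0,0,0,0.001,0,0,0],
    [0,0,0,0.002,0,0,0],
    [0,0,0,0.002,0,0,0],
  ],
)

```text
time_s: 8.2
tcp_pos: [0.4709, -0.3352, 0.0776]
tool_rot: [[0.97, 0.243, -0.0], [0.243, -0.97, 0.0], [-0.0, -0.0, -1.0]]
ft_force: [0.1, -0.3, 0.0]
finger_gap: -0.0002
gripper_force: 0.0
```

drive_tool(
  commands=[
    [0,0,0,0.001,0,0,0],
    [0,0,0,0.002,0,0,0],
    [0,0,0,0.002,0,0,0],
  ],
)

```text
time_s: 8.45
tcp_pos: [0.4709, -0.3352, 0.0756]
tool_rot: [[0.97, 0.243, -0.0], [0.243, -0.97, 0.0], [-0.0, -0.0, -1.0]]
ft_force: [-0.0, -0.0, -0.3]
finger_gap: -0.0003
gripper_force: 0.0
```

drive_tool(
  commands=[
    [0,0,0,0.001,0,0,0],
    [0,0,0,0.001,0,0,0],
  ],
)

```text
time_s: 8.62
tcp_pos: [0.4709, -0.3352, 0.0747]
tool_rot: [[0.97, 0.243, -0.0], [0.243, -0.97, 0.0], [-0.0, -0.0, -1.0]]
ft_force: [-1.1, 0.0, -1.2]
finger_gap: 0.0
gripper_force: 0.0
```

drive_tool(
  commands=[
    [0,0,0,0.001,0,0,0],
    [0,0,0,0.001,0,0,0],
  ],
)

```text
time_s: 8.78
tcp_pos: [0.4709, -0.3352, 0.0737]
tool_rot: [[0.97, 0.243, -0.0], [0.243, -0.97, 0.0], [-0.0, -0.0, -1.0]]
ft_force: [0.4, 0.7, 1.0]
finger_gap: 0.0
gripper_force: 0.0
```

drive_tool(
  commands=[
    [0,0,0,0.001,0,0,0],
    [0,0,0,0.001,0,0,0],
  ],
)

```text
time_s: 8.95
tcp_pos: [0.471, -0.3352, 0.0727]
tool_rot: [[0.97, 0.243, -0.0], [0.243, -0.97, 0.0], [-0.0, -0.0, -1.0]]
ft_force: [0.5, -0.4, 0.3]
finger_gap: -0.0
gripper_force: 0.0
```

drive_tool(
  commands=[
    [0,0,0,0.001,0,0,0],
    [0,0,0,0.001,0,0,0],
  ],
)

```text
time_s: 9.12
tcp_pos: [0.4709, -0.3352, 0.0717]
tool_rot: [[0.97, 0.243, -0.0], [0.243, -0.97, 0.0], [-0.0, -0.0, -1.0]]
ft_force: [-0.5, -0.1, -0.7]
finger_gap: -0.0002
gripper_force: 0.0
```

drive_tool(
  commands=[
    [0,0,0,0.001,0,0,0],
    [0,0,0,0.001,0,0,0],
  ],
)

```text
time_s: 9.28
tcp_pos: [0.4711, -0.3353, 0.0709]
tool_rot: [[0.97, 0.243, 0.0], [0.243, -0.97, -0.0], [0.0, 0.0, -1.0]]
ft_force: [0.3, 0.4, 1.8]
finger_gap: -0.0
gripper_force: 0.7
```

drive_tool(
  commands=[
    [0,0,0,0.001,0,0,0],
    [0,0,0,0.001,0,0,0],
  ],
)

```text
time_s: 9.45
tcp_pos: [0.4711, -0.3354, 0.0709]
tool_rot: [[0.97, 0.243, 0.0], [0.243, -0.97, -0.0], [0.0, 0.0, -1.0]]
ft_force: [-2.6, 2.3, 10.6]
finger_gap: 0.0
gripper_force: 5.2
```

```bash
python3 - <<'E'
from h import *;to('t',-45,90)
from rig import imaging,r
w=imaging.snapshot('wrist')['image'][:,:,::-1]
cv2.imwrite('pics/w4.png',cv2.resize(w[180:330,160:360],(800,600),interpolation=2))
E
```

```text
t -45 shift [-0.0005 -0.0002 -0.0191] f [-2.65  2.27 10.58] t 9.45 [ 0.4711 -0.3354  0.0709]
```

View pics/w4.png

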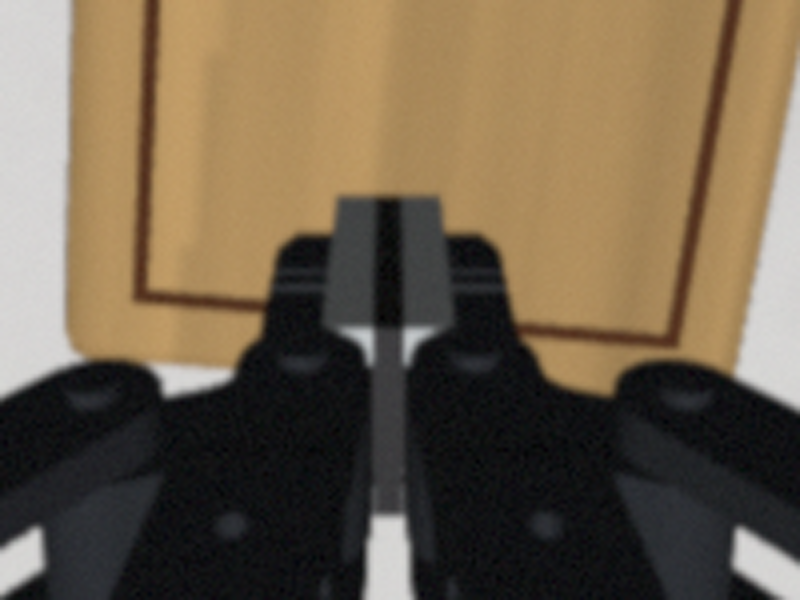

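The crop shows the tips touching lid t's near end at about (257,229) in the full image. Contact is hard at TCP z = 0.071 (1 mm gives 9 N), so lid t is firm. Contact on a loose lid should start near z = 0.076. Next is lid s.

drive_tool(
  commands=[
    [0,0,0,-0.03,0,0,0],
    [0,0,0,-0.03,0,0,0],
  ],
)

```text
time_s: 9.67
tcp_pos: [0.473, -0.3364, 0.1037]
tool_rot: [[0.97, 0.243, 0.004], [0.243, -0.97, -0.003], [0.004, 0.004, -1.0]]
ft_force: [0.7, -0.1, 0.0]
finger_gap: -0.0001
gripper_force: 0.0
```

```bash
python3 -c "from h import *;to('s',-45,100)"
```

```text
s -45 shift [ 0.039  -0.2039  0.003 ] f [ 0.69 -0.11  0.03] t 9.6667 [ 0.473  -0.3364  0.1037]
```

drive_tool(
  commands=[
    [0,0.039,-0.204,0,0,0,0],
    [0,0.039,-0.204,0,0,0,0],
    [0,0.039,-0.204,0,0,0,0],
    [0,0.039,-0.204,0,0,0,0],
    [0,0.039,-0.204,0,0,0,0],
    [0,0.039,-0.204,0,0,0,0],
    [0,0.039,-0.204,0,0,0,0],
    [0,0.039,-0.204,0,0,0,0],
    [0,0.039,-0.204,0,0,0,0],
  ],
)

```text
time_s: 10.42
tcp_pos: [0.4594, -0.1294, 0.0999]
tool_rot: [[0.97, 0.242, 0.0], [0.242, -0.97, -0.001], [0.0, 0.001, -1.0]]
ft_force: [0.1, -0.4, -0.5]
finger_gap: -0.0
gripper_force: 0.0
```

```bash
python3 -c "from h import *;to('s',-45,80)"
```

```text
s -45 shift [0.0018 0.0002 0.0199] f [ 0.13 -0.43 -0.49] t 10.4167 [ 0.4594 -0.1294  0.0999]
```

drive_tool(
  commands=[
    [0,0.002,0,0.015,0,0,0],
    [0,0.002,0,0.02,0,0,0],
    [0,0.002,0,0.021,0,0,0],
    [0,0.002,0,0.021,0,0,0],
    [0,0.002,0,0.021,0,0,0],
  ],
)

```text
time_s: 10.83
tcp_pos: [0.4611, -0.128, 0.079]
tool_rot: [[0.97, 0.242, -0.0], [0.242, -0.97, -0.0], [-0.0, -0.0, -1.0]]
ft_force: [0.7, 0.0, 0.9]
finger_gap: -0.0003
gripper_force: 0.0
```

drive_tool(
  commands=[
    [0,0,0,0.001,0,0,0],
    [0,0,0,0.002,0,0,0],
    [0,0,0,0.002,0,0,0],
  ],
)

```text
time_s: 11.08
tcp_pos: [0.4612, -0.1275, 0.077]
tool_rot: [[0.97, 0.243, 0.0], [0.243, -0.97, -0.0], [0.0, 0.0, -1.0]]
ft_force: [-0.1, -0.1, -0.1]
finger_gap: -0.0
gripper_force: 0.0
```

drive_tool(
  commands=[
    [0,0,0,0.001,0,0,0],
    [0,0,0,0.001,0,0,0],
    [0,0,0,0.001,0,0,0],
  ],
)

```text
time_s: 11.33
tcp_pos: [0.4611, -0.1274, 0.0758]
tool_rot: [[0.97, 0.243, 0.0], [0.243, -0.97, -0.0], [0.0, 0.0, -1.0]]
ft_force: [-0.2, -1.3, -0.8]
finger_gap: -0.0
gripper_force: 0.0
```

drive_tool(
  commands=[
    [0,0,0,0.001,0,0,0],
    [0,0,0,0.001,0,0,0],
    [0,0,0,0.001,0,0,0],
  ],
)

```text
time_s: 11.58
tcp_pos: [0.4611, -0.1274, 0.0748]
tool_rot: [[0.97, 0.243, -0.0], [0.243, -0.97, 0.0], [-0.0, -0.0, -1.0]]
ft_force: [-0.2, -0.4, 0.0]
finger_gap: -0.0003
gripper_force: 0.0
```

drive_tool(
  commands=[
    [0,0,0,0.001,0,0,0],
    [0,0,0,0.001,0,0,0],
    [0,0,0,0.001,0,0,0],
  ],
)

```text
time_s: 11.83
tcp_pos: [0.4611, -0.1274, 0.0737]
tool_rot: [[0.97, 0.243, -0.0], [0.243, -0.97, 0.0], [-0.0, -0.0, -1.0]]
ft_force: [0.5, 0.4, 0.5]
finger_gap: -0.0001
gripper_force: 0.0
```

drive_tool(
  commands=[
    [0,0,0,0.001,0,0,0],
    [0,0,0,0.001,0,0,0],
    [0,0,0,0.001,0,0,0],
  ],
)

```text
time_s: 12.08
tcp_pos: [0.4611, -0.1274, 0.0728]
tool_rot: [[0.97, 0.243, -0.0], [0.243, -0.97, 0.0], [-0.0, -0.0, -1.0]]
ft_force: [0.6, -0.6, -0.8]
finger_gap: -0.0003
gripper_force: 0.0
```

drive_tool(
  commands=[
    [0,0,0,0.001,0,0,0],
    [0,0,0,0.001,0,0,0],
    [0,0,0,0.001,0,0,0],
  ],
)

```text
time_s: 12.33
tcp_pos: [0.4611, -0.1274, 0.0718]
tool_rot: [[0.97, 0.243, -0.0], [0.243, -0.97, 0.0], [-0.0, -0.0, -1.0]]
ft_force: [0.2, 0.4, -0.3]
finger_gap: -0.0001
gripper_force: 0.0
```

drive_tool(
  commands=[
    [0,0,0,0.0006,0,0,0],
    [0,0,0,0.0006,0,0,0],
  ],
)

```text
time_s: 12.5
tcp_pos: [0.4611, -0.1274, 0.0712]
tool_rot: [[0.97, 0.243, -0.0], [0.243, -0.97, -0.0], [-0.0, 0.0, -1.0]]
ft_force: [0.7, -0.2, -0.4]
finger_gap: -0.0001
gripper_force: 0.0
```

drive_tool(
  commands=[
    [0,0,0,0.0005,0,0,0],
    [0,0,0,0.0005,0,0,0],
  ],
)

```text
time_s: 12.67
tcp_pos: [0.4612, -0.1274, 0.0709]
tool_rot: [[0.97, 0.243, 0.0], [0.243, -0.97, -0.0], [0.0, 0.0, -1.0]]
ft_force: [0.2, 0.7, 2.5]
finger_gap: 0.0002
gripper_force: 1.2
```

drive_tool(
  commands=[
    [0,0,0,0.0005,0,0,0],
    [0,0,0,0.0005,0,0,0],
  ],
)

```text
time_s: 12.83
tcp_pos: [0.4612, -0.1275, 0.0708]
tool_rot: [[0.97, 0.243, 0.0], [0.243, -0.97, -0.0], [0.0, 0.0, -1.0]]
ft_force: [-3.6, 0.9, 8.3]
finger_gap: 0.0001
gripper_force: 4.5
```

drive_tool(
  commands=[
    [0,0,0,-0.02,0,0,0],
    [0,0,0,-0.04,0,0,0],
    [0,0,0,-0.04,0,0,0],
  ],
)

```text
time_s: 13.08
tcp_pos: [0.4631, -0.1278, 0.1132]
tool_rot: [[0.97, 0.243, 0.005], [0.243, -0.97, -0.001], [0.004, 0.002, -1.0]]
ft_force: [1.4, -0.5, 0.8]
finger_gap: -0.0001
gripper_force: 0.0
```

```bash
python3 -c "from h import *;to('q',-45,110)"
```

```text
q -45 shift [ 0.0623 -0.2109  0.003 ] f [ 1.4  -0.5   0.77] t 13.0833 [ 0.4631 -0.1278  0.1132]
```

Lid s is firm too. On to lid q, with the tips at about 0.125 and so above the 0.09 shaker.

drive_tool(
  commands=[
    [0,0.062,-0.211,0,0,0,0],
    [0,0.062,-0.211,0,0,0,0],
    [0,0.062,-0.211,0,0,0,0],
    [0,0.062,-0.211,0,0,0,0],
    [0,0.062,-0.211,0,0,0,0],
    [0,0.062,-0.211,0,0,0,0],
    [0,0.062,-0.211,0,0,0,0],
    [0,0.062,-0.211,0,0,0,0],
    [0,0.062,-0.211,0,0,0,0],
  ],
)

```text
time_s: 13.83
tcp_pos: [0.4697, 0.091, 0.1098]
tool_rot: [[0.97, 0.242, -0.001], [0.242, -0.97, -0.001], [-0.001, 0.001, -1.0]]
ft_force: [0.5, -0.8, 0.3]
finger_gap: -0.0003
gripper_force: 0.0
```

```bash
python3 -c "from h import *;to('q',-45,79)"
```

```text
q -45 shift [ 0.0027 -0.0004  0.0308] f [ 0.5  -0.79  0.25] t 13.8333 [0.4697 0.091  0.1098]
```

drive_tool(
  commands=[
    [0,0.0025,0,0.02,0,0,0],
    [0,0.0025,0,0.03,0,0,0],
    [0,0.0025,0,0.03,0,0,0],
    [0,0.0025,0,0.031,0,0,0],
    [0,0.0025,0,0.031,0,0,0],
  ],
)

```text
time_s: 14.25
tcp_pos: [0.4724, 0.0923, 0.0794]
tool_rot: [[0.97, 0.242, -0.0], [0.242, -0.97, -0.0], [-0.0, 0.0, -1.0]]
ft_force: [-0.9, -0.2, 0.1]
finger_gap: -0.0002
gripper_force: 0.0
```

drive_tool(
  commands=[
    [0,0,0,0.001,0,0,0],
    [0,0,0,0.002,0,0,0],
    [0,0,0,0.002,0,0,0],
  ],
)

```text
time_s: 14.5
tcp_pos: [0.4725, 0.0929, 0.0775]
tool_rot: [[0.97, 0.243, 0.001], [0.243, -0.97, 0.0], [0.001, 0.0, -1.0]]
ft_force: [0.5, -0.9, -0.1]
finger_gap: -0.0003
gripper_force: 0.0
```

drive_tool(
  commands=[
    [0,0,0,0.001,0,0,0],
    [0,0,0,0.001,0,0,0],
    [0,0,0,0.001,0,0,0],
  ],
)

```text
time_s: 14.75
tcp_pos: [0.4723, 0.093, 0.0763]
tool_rot: [[0.97, 0.243, 0.0], [0.243, -0.97, -0.0], [0.0, 0.0, -1.0]]
ft_force: [0.5, -0.0, 0.1]
finger_gap: -0.0003
gripper_force: 0.0
```

drive_tool(
  commands=[
    [0,0,0,0.001,0,0,0],
    [0,0,0,0.001,0,0,0],
    [0,0,0,0.001,0,0,0],
  ],
)

```text
time_s: 15.0
tcp_pos: [0.4724, 0.093, 0.0752]
tool_rot: [[0.97, 0.243, 0.0], [0.243, -0.97, 0.0], [0.0, 0.0, -1.0]]
ft_force: [-0.2, 0.3, 0.8]
finger_gap: 0.0
gripper_force: 0.2
```

drive_tool(
  commands=[
    [0,0,0,0.001,0,0,0],
    [0,0,0,0.001,0,0,0],
    [0,0,0,0.001,0,0,0],
  ],
)

```text
time_s: 15.25
tcp_pos: [0.4722, 0.0929, 0.0742]
tool_rot: [[0.97, 0.243, -0.0], [0.243, -0.97, -0.0], [-0.0, 0.0, -1.0]]
ft_force: [-0.6, -0.0, 1.4]
finger_gap: 0.0002
gripper_force: 0.7
```

drive_tool(
  commands=[
    [0,0,0,0.001,0,0,0],
    [0,0,0,0.001,0,0,0],
    [0,0,0,0.001,0,0,0],
  ],
)

```text
time_s: 15.5
tcp_pos: [0.4722, 0.0929, 0.0732]
tool_rot: [[0.97, 0.243, -0.0], [0.243, -0.97, -0.0], [-0.0, 0.0, -1.0]]
ft_force: [-1.1, 0.4, 1.8]
finger_gap: 0.0002
gripper_force: 1.0
```

Contact came at 0.0755 and lid q gives under 1 to 2 N, so it is the loose one. I follow it until it stops.

drive_tool(
  commands=[
    [0,0,0,0.001,0,0,0],
    [0,0,0,0.001,0,0,0],
    [0,0,0,0.001,0,0,0],
  ],
)

```text
time_s: 15.75
tcp_pos: [0.4722, 0.0928, 0.0722]
tool_rot: [[0.97, 0.243, -0.0], [0.243, -0.97, -0.0], [-0.0, 0.0, -1.0]]
ft_force: [-2.4, -0.9, 2.5]
finger_gap: -0.0003
gripper_force: 1.2
```

drive_tool(
  commands=[
    [0,0,0,0.001,0,0,0],
    [0,0,0,0.001,0,0,0],
    [0,0,0,0.001,0,0,0],
  ],
)

```text
time_s: 16.0
tcp_pos: [0.4724, 0.0929, 0.0714]
tool_rot: [[0.97, 0.243, 0.0], [0.243, -0.97, -0.0], [0.0, 0.0, -1.0]]
ft_force: [-3.1, -1.3, 5.9]
finger_gap: 0.0002
gripper_force: 2.9
```

drive_tool(
  commands=[
    [0,0,0,0.0005,0,0,0],
    [0,0,0,0.0005,0,0,0],
    [0,0,0,0.0005,0,0,0],
  ],
)

```text
time_s: 16.25
tcp_pos: [0.4725, 0.093, 0.0711]
tool_rot: [[0.97, 0.243, 0.0], [0.243, -0.97, -0.0], [0.0, 0.0, -1.0]]
ft_force: [-3.9, -0.9, 7.3]
finger_gap: -0.0002
gripper_force: 3.8
```

It rocked about 4 mm and stopped. Now I lift off and move to the centre of lid q.

drive_tool(
  commands=[
    [0,0,0,-0.005,0,0,0],
    [0,0,0,-0.015,0,0,0],
    [0,0,0,-0.025,0,0,0],
    [0,0,0,-0.025,0,0,0],
  ],
)

```text
time_s: 16.58
tcp_pos: [0.4739, 0.0934, 0.098]
tool_rot: [[0.97, 0.243, 0.004], [0.243, -0.97, 0.001], [0.004, 0.0, -1.0]]
ft_force: [0.1, 0.7, 0.7]
finger_gap: -0.0
gripper_force: 0.0
```

```bash
python3 -c "from h import *;to('q',0,90)"
```

```text
q 0 shift [ 0.0429 -0.0022  0.0082] f [0.11 0.7  0.69] t 16.5833 [0.4739 0.0934 0.098 ]
```

drive_tool(
  commands=[
    [0,0.02,-0.001,0,0,0,0],
    [0,0.043,-0.002,0,0,0,0],
    [0,0.043,-0.002,0.01,0,0,0],
    [0,0.043,-0.002,0.01,0,0,0],
    [0,0.043,-0.002,0.01,0,0,0],
    [0,0.043,-0.002,0.01,0,0,0],
    [0,0.043,-0.002,0.01,0,0,0],
  ],
)

```text
time_s: 17.17
tcp_pos: [0.513, 0.1051, 0.0859]
tool_rot: [[0.97, 0.243, -0.0], [0.243, -0.97, -0.0], [-0.0, 0.0, -1.0]]
ft_force: [-0.9, -0.7, -0.8]
finger_gap: 0.0002
gripper_force: 0.0
```

```bash
python3 - <<'E'
from h import *
to('q',0,72)
from rig import imaging,r
s=r.sense();w=imaging.snapshot('wrist');T=np.array(w['T_tool_cam'])
T4=np.eye(4);T4[:3,:3]=s['tool_rot'];T4[:3,3]=s['tcp_pos'];E=np.linalg.inv(T4@T)
cv2.imwrite('pics/w5.png',w['image'][:,:,::-1])
E
```

```text
q 0 shift [ 0.0022 -0.0004  0.0139] f [-0.87 -0.73 -0.83] t 17.1667 [0.513  0.1051 0.0859]
```

View pics/w5.png

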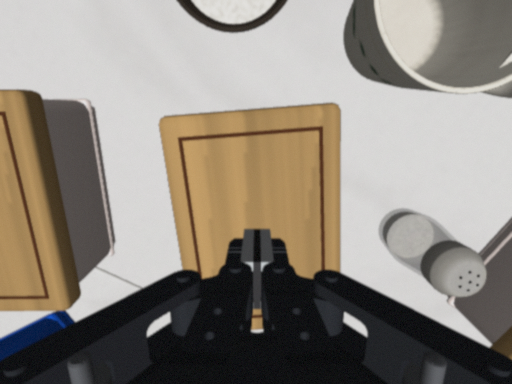

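The wrist view shows the tips (257,230) in the middle of lid q laterally, and at most a few mm short along its length. I add 5 mm forward and press down in stages.

drive_tool(
  commands=[
    [0,0.005,0,0.004,0,0,0],
    [0,0.005,0,0.007,0,0,0],
    [0,0.005,0,0.009,0,0,0],
    [0,0.005,0,0.01,0,0,0],
    [0,0.005,0,0.01,0,0,0],
  ],
)

```text
time_s: 17.63
tcp_pos: [0.5184, 0.1065, 0.0755]
tool_rot: [[0.97, 0.243, -0.0], [0.243, -0.97, -0.0], [-0.0, 0.0, -1.0]]
ft_force: [0.1, -1.1, 1.6]
finger_gap: 0.0002
gripper_force: 0.9
```

drive_tool(
  commands=[
    [0,0,0,0.001,0,0,0],
    [0,0,0,0.002,0,0,0],
    [0,0,0,0.003,0,0,0],
    [0,0,0,0.003,0,0,0],
    [0,0,0,0.003,0,0,0],
  ],
)

```text
time_s: 18.05
tcp_pos: [0.5184, 0.1065, 0.0728]
tool_rot: [[0.97, 0.243, 0.0], [0.243, -0.97, -0.0], [0.0, 0.0, -1.0]]
ft_force: [-0.3, -0.0, 3.2]
finger_gap: 0.0002
gripper_force: 1.8
```

drive_tool(
  commands=[
    [0,0,0,0.001,0,0,0],
    [0,0,0,0.002,0,0,0],
    [0,0,0,0.002,0,0,0],
    [0,0,0,0.002,0,0,0],
  ],
)

```text
time_s: 18.38
tcp_pos: [0.5184, 0.1065, 0.0708]
tool_rot: [[0.97, 0.243, 0.0], [0.243, -0.97, -0.0], [0.0, 0.0, -1.0]]
ft_force: [-0.5, -0.4, 5.3]
finger_gap: 0.0001
gripper_force: 2.8
```

drive_tool(
  commands=[
    [0,0,0,0.0006,0,0,0],
    [0,0,0,0.0006,0,0,0],
    [0,0,0,0.0006,0,0,0],
  ],
)

```text
time_s: 18.63
tcp_pos: [0.5184, 0.1065, 0.0706]
tool_rot: [[0.97, 0.243, 0.0], [0.243, -0.97, -0.0], [0.0, 0.0, -1.0]]
ft_force: [-3.9, -0.9, 10.2]
finger_gap: -0.0003
gripper_force: 4.8
```

drive_tool(
  commands=[
    [0,0,0,0.0003,0,0,0],
    [0,0,0,0.0003,0,0,0],
    [0,0,0,0.0003,0,0,0],
  ],
)

```text
time_s: 18.88
tcp_pos: [0.5184, 0.1065, 0.0706]
tool_rot: [[0.97, 0.243, 0.0], [0.243, -0.97, -0.0], [0.0, 0.0, -1.0]]
ft_force: [-4.3, -2.3, 12.0]
finger_gap: -0.0003
gripper_force: 6.0
```

drive_tool(
  commands=[
    [0,0,0,0,0,0,0],
    [0,0,0,0,0,0,0],
    [0,0,0,0,0,0,0],
    [0,0,0,0,0,0,0],
    [0,0,0,0,0,0,0],
    [0,0,0,0,0,0,0],
  ],
)

```text
time_s: 19.38
tcp_pos: [0.5184, 0.1065, 0.0705]
tool_rot: [[0.97, 0.243, 0.0], [0.243, -0.97, -0.0], [0.0, 0.0, -1.0]]
ft_force: [-3.8, -1.4, 12.4]
finger_gap: 0.0001
gripper_force: 6.0
```

```bash
python3 -c "
from rig import r
s=r.sense();print(s['tcp_pos'],s['ft_force'],s['time_s'])
if 8<s['ft_force'][2]<15: print(r.hand_in())"
```

```text
[0.51842889 0.10651585 0.07052756] [-3.81094694 -1.40565077 12.37532036] 19.3833
the job is handed in; nothing more can be done
None
```

The loose lid was the second from the left in the top view: it rocked about 4 mm under the finger, and I handed the job in at 19.4 s while holding it down at its centre with about 12 N, level with the firm lids; the two lids to its right were firm, and I did not press the leftmost.

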